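# Change over the turning direction of a bench-top pottery wheel

### The arm

A 7-joint arm with a two-finger parallel gripper is mounted at the origin on the work surface. World frame = base frame: x ahead of the robot, y to its left, z up, the work surface at z = 0. Lengths are in m, angles in rad, forces in N, time in s.
With the tool pointing down it reaches from about 0.425 to 0.875 m from the base axis. Payload 4.7 kg.
Tool frame: the origin (TCP) lies between the finger pads; the fingertips stand 14 mm ahead of it and the grasp point (between the pads) lies 5 mm behind it; z points along the fingers, y is the line along which they close (so a half turn about z gives the same grasp; the last joint's range is limited). The gripper opens to 87 mm and grips with 3 to 60 N. Pads are 19 mm wide; open, the fingers measure 117 mm over their backs; the gripper's body (75 mm by 190 mm) begins 51 mm behind the grasp point.
Start: joints at [1.272, 0.321, -0.07, 1.45, 0.023, 1.371, -0.057], TCP at [0.2, -0.618, 0.237] pointing down, gripper open.
Joint ranges: [-2.86, 2.86], [-0.3, 2.09], [-1.38, 1.24], [0.06, 2.45], [-1.56, 4.7], [0.09, 2.05], [-2.69, 2.69]. Speed limits (rad/s): [2.57, 2.57, 3.14, 3.14, 3.14, 3.14, 3.14].

### API

Orientations are given as a rotation vector (axis times angle).
In Python, from bench import ctrl gives the robot as it stands.
- The arm moves only by the tool step_arm, never from a script. Its argument "commands" is a list of rows, each an object with "travel": the shift along the tool's x, y, z in m, a list of three; "turn": the turn, a rotation vector about the tool's x, y, z in degrees, a list of three. A call has 1 to 5 rows; each row is the pose to reach, as a shift and turn from the pose commanded when the call began, along the tool's axes at that moment; what a row does not reach only later rows make up. A row lasts 1/10 s, in which the tool goes at most 50 mm and 8.59 degrees, less where a joint would pass 70% of its speed; a pose out of reach is approached as far as the arm can. A call with a gripper value outside its range is refused whole. "gripper" is the opening, from 0 (shut) to 1 (fully open), set as the call begins (left out, the last holds). The fingers move at their own pace and stop on an object; "force" is the grip in N (left out, the last holds). Time passes only in rows, so rows that repeat a pose let the fingers close. It gives the time, the measured TCP pose, the force, the opening and the grip force at its end, in the units of the state.
- ctrl.get_state(): the state, without advancing time (a new reading comes with each control period).
- ctrl.get_image(name): name is "scene" or "top"; returns the picture (384x512x3 uint8, red, green, blue); there is no depth.
- ctrl.camera_model(name): a dict with "fx", "fy", "cx", "cy" (pixels), "R" (3x3) and "t" (3): a world point X has camera coordinates R X + t. Camera axes: x right, y down, z forward; pixel columns grow to the right and rows downward; lengths in m; the calibration is good to about 2 mm. A picture is of the moment at which its call begins. camera_model takes no time and is no camera call.
- ctrl.close_job(): hands the job in; it is judged then, once.
The state is a dict: "time": time; "joint_positions": joint angles; "qd": joint speeds; "joint_torque": joint torques, N m; "position": TCP position; "tool_rot": TCP orientation; "ft_force": force on the tool from outside, world axes, zero at the start; "torque": the same for the moment, N m; "grip_width": opening from 0.0 (shut) to 1.0 (fully open); "grip_force": force on a finger pad.
Only numpy, scipy, OpenCV 4.12 (cv2) and the standard library are available. Lean on these libraries where they do the work, as an engineer would, in place of code of your own. Each camera call takes 0.05 s, during which the arm holds its last target. There are 200 camera calls.

### The job

Change the bench-top pottery wheel over to its other turning direction, pressing its rocker switches with the fingertips only: press the large power rocker off, then press the small direction rocker over to its other side, and then press the power rocker on again. The power is on now, and each rocker changes over when the end that stands up is pressed down until it snaps; never change the direction while the power is on. Do not touch the soft clay pot on the wheel, do not turn the speed knob between the switches, and leave the tools and other things lying where they are.

Things in the scene. Friction and masses are not known exactly. Their poses are not given: they have to be found in the camera images.
- wheel: bench-top pottery wheel, fixed to the table: white housing 320 (x) by 500 (y, -240 to +260) by 125 mm high, turned up to 15 degrees either way. Origin on the table, z up. Round white splash pan, 332 mm across, rim 191 mm above the table, centred at (0, -85 mm), with the wheel head in it; the flat top from y = +85 to +260 mm is the level control deck
- deck (a point): centre of the control deck's row of controls, on the deck surface, 125 mm above the table, at (0, +145 mm) of the wheel; axes as the wheel's. The speed knob stands here, with one switch 75 mm from it towards -x and the other 75 mm towards +x; which switch is at which place differs from start to start
- power_switch: power switch, the larger of the two dark rocker switches: frame 39 (x) by 55 (y) mm, 5 mm high, fixed on the deck. Origin at its centre on the deck surface; axes parallel to the wheel's. Its rocker, 46 (y) by 30 mm (x), tips about an axis along x, 10 mm above the deck; its ends lie towards +y (outer) and -y (inner, towards the pan)
- power_rocker (a joint): tilt of the power rocker. +0.15 rad = ON, as at the start: outer end up; -0.15 = OFF: inner end up. Two flat 23 mm halves meet in a valley on the axis: the one that is down lies level 10 mm above the deck, the other rises outwards at 0.30 rad. It stays at either side and snaps over once pressed past the middle: about 5 N at first, 14 mm from the axis, then less, then a hard stop
- power_outer_end (a point): on top of the power rocker, at the middle of its outer (+y) edge (22 to 23 mm from its axis); moves with the rocker. 10 mm above the deck when this end is down, 17 mm when it stands up
- power_inner_end (a point): on top of the power rocker, at the middle of its inner (-y) edge (22 to 23 mm from its axis); moves with the rocker. 10 mm above the deck when this end is down, 17 mm when it stands up
- direction_switch: direction switch, the smaller of the two dark rocker switches: frame 28 (x) by 41 (y) mm, 5 mm high, fixed on the deck. Origin at its centre on the deck surface; axes parallel to the wheel's. Its rocker, 32 (y) by 19 mm (x), tips about an axis along x, 10 mm above the deck, as on the power switch
- direction_rocker (a joint): tilt of the direction rocker, two flat 16 mm halves shaped as on the power rocker. It starts at either side; +0.15 rad: outer (+y) end up, inner end down; -0.15: inner end up, outer end down. Stays and snaps over like the power rocker: about 3.5 N, 12 mm from the axis
- direction_outer_end (a point): on top of the direction rocker, at the middle of its outer (+y) edge (15 to 16 mm from its axis); moves with the rocker. 10 mm above the deck when this end is down, 15 mm when it stands up
- direction_inner_end (a point): on top of the direction rocker, at the middle of its inner (-y) edge (15 to 16 mm from its axis); moves with the rocker. 10 mm above the deck when this end is down, 15 mm when it stands up
- speed_knob (a joint): turn of the round black speed knob, 36 mm across its skirt and 23 mm high, in the middle of the row between the switches; 0 = at the stop for standstill, grows clockwise. It turns easily
- knob_top (a point): centre of the speed knob's top, 23 mm above the deck
- pot: soft, freshly thrown waisted clay pot, 95 mm across and 106 mm high, loose on the wheel head, its foot 167 mm and its rim 273 mm above the table. Origin under its foot, z up
- trim_tool: trimming tool with round wooden handle and wire loop, 140 mm long (x) and 12 mm thick, loose on the deck beyond the switches (near the outer edge, y about +225 mm of the wheel). Origin at its underside
- rib: flat wooden rib with round ends, 74 by 32 by 7 mm, loose on the deck near its outer edge. Origin under its centre
- heat_gun: yellow and black cordless heat gun lying on its side on the table to the left, about 230 by 210 by 72 mm, barrel along its x, grip and battery towards its -y (away from the robot). Origin on the table under the barrel
- mug: blue ceramic mug, 80 mm across and 95 mm high, on the table to the left. Origin under its foot
- jar: clear jar with white lid, 84 mm across and 100 mm high, on the table to the right. Origin under its foot
- bowl: bisque bowl, 140 mm across and 60 mm high, on the table to the right. Origin under its foot

How it is judged:
On the way, in this order (a step that is already met when the one before it is completed fails the run):
1. the power rocker is pressed to off (value of joint power_rocker below -0.1 rad), for 0.2 s.
2. with the power off, the direction rocker is pressed over to its other side (value of joint power_rocker below -0.1 rad and distance of direction_outer_end from where it was at the start of the episode above 0.0035 m and (value of joint direction_rocker above 0.1 rad or value of joint direction_rocker below -0.1 rad)), for 0.2 s.
3. the power rocker is pressed on again (value of joint power_rocker above 0.1 rad and distance of direction_outer_end from where it was at the start of the episode above 0.0035 m and (value of joint direction_rocker above 0.1 rad or value of joint direction_rocker below -0.1 rad)), for 0.2 s.
At the end, for the whole second after the job is handed in: the power rocker is on (tilt above 0.1 rad), the direction rocker rests at the side opposite to where it started (more than 0.1 rad from its middle), the speed knob is still at zero (within 0.15 rad), the pot stands where it was (5 mm) and the tools and vessels lie where they were (10 mm) (all of step 3 and value of joint speed_knob below 0.15 rad and distance of pot from where it was at the start of the episode below 0.005 m and distance of each of trim_tool, rib, heat_gun, mug, jar, bowl from where it was at the start of the episode below 0.01 m); the robot touches nothing.
It fails at once if the direction rocker is moved off its side while the power is on (value of joint power_rocker above 0 rad and value of joint direction_rocker between -0.08 and 0.08 rad).
It fails at once if the soft clay pot is touched (contact force between any of the fingers, the arm and pot above 0.3 N).
It fails at once if something other than the fingers presses on a switch (contact force between the arm and power_switch above 1 N or contact force between the arm and direction_switch above 1 N).
It fails at once if the speed knob is turned off zero (value of joint speed_knob above 0.15 rad).
It fails at once if a tool, the heat gun or a vessel is lifted, carried or shoved away (distance of any of trim_tool, rib, heat_gun, mug, jar, bowl from where it was at the start of the episode above 0.01 m).
It also fails if it takes over 45 s, if anything falls off the work surface, if the arm or the gripper's body presses on something with over 40 N, if the wrist force passes 120 N, or if a joint passes its speed limit or range.

## Working session

There is one attempt and no reset: what is moved stays moved. The work goes in short steps, Python scripts to look and compute and a tool call to move; the robot and the scene stay as the last step left them, time stands still between calls to the robot, and variables do not carry over. Pictures are saved under pics/ and viewed, at most 10 in all, crops included, and the job is handed in when it is done.

Besides the shell and the picture viewer there is one more tool, called after ">>>" as a command line: name --argument value ..., lists and objects as JSON in quotes. step_arm: Moves the arm, as the interface text tells. Its arguments: {"type":"object","properties":{"commands":{"type":"array"},"gripper":{"type":"number"},"force":{"type":"number"}},"required":["commands"]}

```bash
mkdir -p pics; python3 - <<'E'
from bench import ctrl
import cv2,numpy as np
for n in("scene","top"):
    im=ctrl.get_image(n); cv2.imwrite(f"pics/{n}0.png",im[:,:,::-1])
    m=ctrl.camera_model(n); print(n,m["fx"],m["cx"],m["cy"],np.round(m["R"],3).tolist(),np.round(m["t"],3), np.round(-np.array(m["R"]).T@m["t"],3))
s=ctrl.get_state(); print(s["time"],s["position"],s["tool_rot"],s["grip_width"])
E
```

```text
scene 484.81725315494236 249.45573127295634 192.34897506351848 [[-0.772, 0.636, 0.013], [0.413, 0.516, -0.75], [-0.484, -0.574, -0.661]] [ 0.389 -0.098  1.78 ] [1.202 0.825 1.097]
top 379.7124924568389 250.09658294357288 188.80005359275128 [[-0.0, -1.0, -0.005], [-0.987, 0.001, -0.16], [0.16, 0.005, -0.987]] [-0.01   0.51   1.143] [ 0.321 -0.016  1.21 ]
0.1 [ 0.19982763 -0.61803487  0.2355818 ] [-3.10161336e+00 -4.89088103e-01  5.66634368e-04] 0.998175227582459
```

View pics/top0.png

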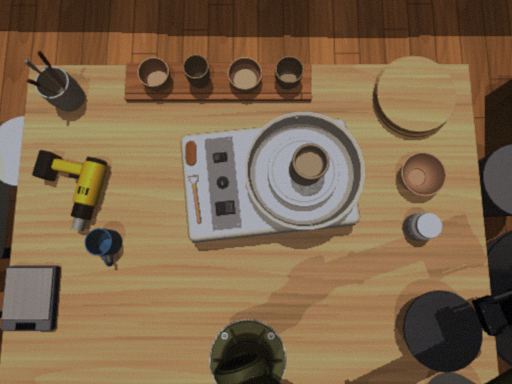

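View pics/scene0.png

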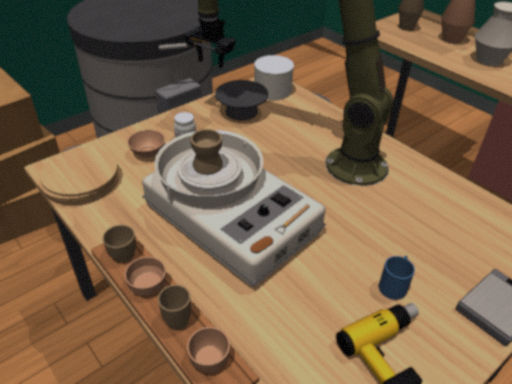

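Top view: the direction switch (small) is at about (220,157), the knob at (222,183) and the power switch (large) at (226,208). The pan lies to the right and the tools to the left. Next I'll measure and zoom in.

```bash
cat > h.py <<'E'
from bench import ctrl
import cv2,numpy as np
def ray(n,u,v,z):
    m=ctrl.camera_model(n);R=np.array(m["R"]);t=np.array(m["t"])
    c=-R.T@t; d=R.T@np.array([(u-m["cx"])/m["fx"],(v-m["cy"])/m["fy"],1]); return c+d*(z-c[2])/d[2]
def proj(n,X):
    m=ctrl.camera_model(n);p=np.array(m["R"])@X+m["t"]; return m["fx"]*p[0]/p[2]+m["cx"],m["fy"]*p[1]/p[2]+m["cy"]
E
python3 - <<'E'
from h import *
for n,b in(("top",(180,130,90,110)),("scene",(215,180,100,80))):
    im=cv2.imread(f"pics/{n}0.png"); x,y,w,h=b
    g=cv2.cvtColor(im,cv2.COLOR_BGR2GRAY)
    k=(g<60).astype(np.uint8); k2=np.zeros_like(k); k2[y:y+h,x:x+w]=k[y:y+h,x:x+w]
    N,l,s,c=cv2.connectedComponentsWithStats(k2)
    for i in range(1,N):
        if s[i,4]>15:
            r=cv2.minAreaRect(np.argwhere(l==i)[:,::-1].astype(np.float32))
            print(n,s[i],c[i].round(1),ray(n,*c[i],.13).round(4),np.round(r[1],1),round(r[2],1))
    cv2.imwrite(f"pics/{n}z.png",cv2.resize(im[y:y+h,x:x+w],None,fx=5,fy=5,interpolation=cv2.INTER_CUBIC))
a=cv2.imread("pics/topz.png");b=cv2.imread("pics/scenez.png")
o=np.zeros((550,950,3),np.uint8);o[:,:450]=a;o[:400,450:]=b;cv2.imwrite("pics/z.png",cv2.resize(o,(800,463)))
E
```

```text
top [213 153  14  10 104] [220.  157.2] [0.589  0.0774 0.13  ] [ 9. 13.] 90.0
top [217 177  12  12  97] [222.2 182.3] [0.5147 0.0701 0.13  ] [11.2 10.7] 63.4
top [215 201  20  15 192] [223.6 208.1] [0.4398 0.0654 0.13  ] [13.1 18.5] 84.3
scene [270 193  21  14 163] [280.5 199.5] [0.4422 0.0671 0.13  ] [19.2 10.3] 26.6
scene [258 205  12  12  97] [263.1 210.7] [0.5141 0.0714 0.13  ] [10.7 10.3] 26.6
scene [238 219  15  12 102] [244.8 224.8] [0.5915 0.0828 0.13  ] [13.   8.2] 36.9
scene [298 229  12  14  78] [303.5 235.3] [0.4915 0.2155 0.13  ] [ 5.6 15.9] 51.3
scene [275 247  12  13  78] [281.  253.6] [0.5845 0.226  0.13  ] [ 5.8 16.1] 50.2
```

View pics/z.png

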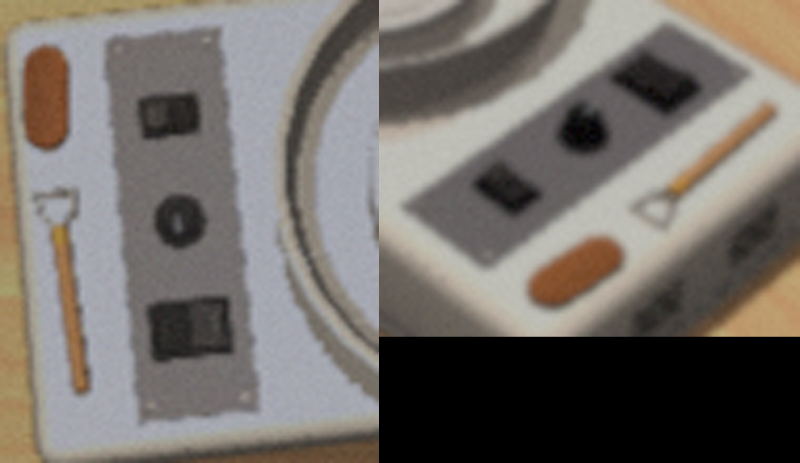

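The zoom confirms the layout, with power near the robot and direction far from it. The side the direction rocker is on isn't clear yet, so I'll sample brightness profiles along wheel-y and get the wheel yaw from the grey panel.

```bash
python3 - <<'E'
from h import *
im=cv2.imread("pics/top0.png"); 
hsv=cv2.cvtColor(im,cv2.COLOR_BGR2HSV); g=cv2.cvtColor(im,cv2.COLOR_BGR2GRAY)
k=np.zeros_like(g); k[130:240,198:250]=((g<135)&(hsv[...,1]<70))[130:240,198:250]
N,l,s,c=cv2.connectedComponentsWithStats(cv2.morphologyEx(k,cv2.MORPH_OPEN,np.ones((3,3)))); i=1+np.argmax(s[1:,4])
p=cv2.findContours((l==i).astype(np.uint8),0,2)[0][0]
W=np.array([ray("top",*q[0],.125)[:2] for q in p]); r=cv2.minAreaRect((W*1000).astype(np.float32)); print("panel",r)
yaw=np.radians(5.2);ex=np.array([np.cos(yaw),np.sin(yaw),0]);ey=np.array([-ex[1],ex[0],0])
for n in("top","scene"):
    g=cv2.cvtColor(cv2.imread(f"pics/{n}0.png"),cv2.COLOR_BGR2GRAY).astype(np.float32)
    for nm,C,w in(("pow",[.441,.0655,.135],10),("dir",[.590,.079,.135],6)):
        o=[]
        for y in range(-34,36,4):
            o.append(int(np.mean([cv2.remap(g,np.float32([[u]]),np.float32([[v]]),1) for x in np.linspace(-w,w,7) for u,v in [proj(n,np.array(C)+ex*x/1000+ey*y/1000)]])))
        print(n,nm,o)
        print([int(np.mean([cv2.remap(g,np.float32([[u]]),np.float32([[v]]),1) for y in (-6,-3,0,3,6) for u,v in [proj(n,np.array(C)+ex*x/1000+ey*y/1000)]])) for x in range(-30,32,4)])
E
```

```text
panel ((515.8059692382812, 70.5372085571289), (269.15771484375, 81.18011474609375), 6.227655410766602)
top pow [104, 63, 49, 66, 64, 60, 60, 55, 41, 40, 41, 41, 43, 37, 53, 101, 112, 117]
[110, 112, 98, 44, 40, 45, 44, 42, 44, 44, 45, 43, 66, 109, 112, 112]
top dir [111, 112, 112, 75, 40, 38, 42, 39, 39, 54, 61, 67, 58, 59, 97, 110, 110, 109]
[111, 111, 111, 94, 41, 35, 46, 47, 49, 50, 49, 85, 109, 111, 111, 110]
scene pow [140, 105, 79, 57, 41, 38, 36, 36, 36, 34, 33, 34, 32, 26, 19, 24, 47, 79]
[98, 96, 92, 80, 59, 41, 36, 33, 33, 34, 31, 25, 21, 33, 63, 87]
scene dir [160, 124, 103, 95, 82, 60, 47, 45, 39, 36, 35, 38, 38, 28, 25, 50, 81, 95]
[98, 98, 98, 96, 90, 70, 46, 38, 37, 34, 26, 24, 48, 80, 95, 98]
```

The power rocker's bright (level) half is the inner one. The direction rocker's bright half is the outer one, so its inner end is up. I'll raise the arm and shut the gripper.

>>> step_arm --commands '[{"travel": [0,0,-0.05],"turn": [0,0,0]},{"travel": [0,0,-0.1],"turn": [0,0,0]},{"travel": [0,0,-0.15],"turn": [0,0,0]},{"travel": [0,0,-0.15],"turn": [0,0,0]}]' --gripper 0 --force 20

```text
time: 0.5
position: [0.2007, -0.6204, 0.3952]
tool_rot: [3.091, 0.487, 0.004]
ft_force: [0.8, 0.6, 1.3]
grip_width: 0.723
grip_force: 0.0
```

```bash
cat >> h.py <<'E'
from scipy.spatial.transform import Rotation as Rt
def delta(p,yaw=6.5):
    s=ctrl.get_state();R=Rt.from_rotvec(s["tool_rot"]);a=np.radians(yaw)
    y=np.array([np.cos(a),np.sin(a),0]);z=np.array([0,0,-1.]);T=Rt.from_matrix(np.c_[np.cross(y,z),y,z])
    print(round(s["time"],2),np.round(s["position"],4),"grip",round(s["grip_width"],2),"F",np.round(s["ft_force"],1))
    print("travel",R.inv().apply(np.array(p)-s["position"]).round(4),"turn",np.degrees((R.inv()*T).as_rotvec()).round(1))
E
python3 -c "
from h import *
delta([.40,-.35,.385]);delta([.438,.078,.385]);print(ctrl.get_state()['joint_positions'])"
```

```text
0.5 [ 0.2007 -0.6204  0.3952] grip 0.72 F [0.8 0.6 1.3]
travel [ 0.2728 -0.1961  0.0077] turn [  0.7   0.5 -78.6]
0.5 [ 0.2007 -0.6204  0.3952] grip 0.72 F [0.8 0.6 1.3]
travel [ 0.4406 -0.5916  0.0026] turn [  0.7   0.5 -78.6]
[ 1.26429008  0.29785799 -0.06468652  1.16940203  0.01928423  1.66174516
 -0.05363201]
```

>>> step_arm --commands '[{"travel": [0.041,-0.029,0],"turn": [0,0,-7]},{"travel": [0.082,-0.058,0],"turn": [0,0,-14]},{"travel": [0.123,-0.087,0],"turn": [0,0,-21]},{"travel": [0.164,-0.116,0],"turn": [0,0,-28]},{"travel": [0.2,-0.145,0],"turn": [0,0,-35]}]'

```text
time: 1.0
position: [0.347, -0.4167, 0.3861]
tool_rot: [-2.808, -1.408, -0.0]
ft_force: [0.5, -0.7, -0.1]
grip_width: 0.264
grip_force: 0.0
```

```bash
python3 -c "
from h import *
delta([.415,-.25,.385]);delta([.438,.078,.385])"
```

```text
1.0 [ 0.347  -0.4167  0.3861] grip 0.26 F [ 0.5 -0.7 -0.1]
travel [ 0.1742 -0.0452  0.0011] turn [ -0.   -0.  -43.2]
1.0 [ 0.347  -0.4167  0.3861] grip 0.26 F [ 0.5 -0.7 -0.1]
travel [ 0.4509 -0.2229  0.0013] turn [ -0.   -0.  -43.2]
```

>>> step_arm --commands '[{"travel": [0.045,-0.011,0],"turn": [0,0,-7]},{"travel": [0.09,-0.022,0],"turn": [0,0,-14]},{"travel": [0.133,-0.034,0],"turn": [0,0,-21]},{"travel": [0.174,-0.045,0],"turn": [0,0,-28]},{"travel": [0.21,-0.067,0],"turn": [0,0,-35]}]'

```text
time: 1.5
position: [0.4197, -0.2089, 0.3858]
tool_rot: [-2.254, -2.188, -0.001]
ft_force: [0.9, 0.0, 0.0]
grip_width: 0.004
grip_force: 0.0
```

```bash
python3 -c "
from h import *
delta([.438,.078,.385])"
```

```text
1.5 [ 0.4197 -0.2089  0.3858] grip 0.0 F [0.9 0.  0. ]
travel [0.2873 0.0097 0.001 ] turn [-0.  -0.  -8.2]
```

>>> step_arm --commands '[{"travel": [0.049,0.002,0],"turn": [0,0,-4]},{"travel": [0.098,0.004,0],"turn": [0,0,-8.2]},{"travel": [0.147,0.005,0],"turn": [0,0,-8.2]},{"travel": [0.196,0.007,0],"turn": [0,0,-8.2]},{"travel": [0.244,0.008,0],"turn": [0,0,-8.2]}]'

```text
time: 2.0
position: [0.4352, 0.0347, 0.3862]
tool_rot: [2.099, 2.337, -0.001]
ft_force: [1.0, -0.7, 0.2]
grip_width: 0.004
grip_force: 0.0
```

```bash
python3 -c "
from h import *
delta([.438,.078,.185])"
```

```text
2.0 [0.4352 0.0347 0.3862] grip 0.0 F [ 1.  -0.7  0.2]
travel [0.0429 0.0074 0.2012] turn [-0.   0.  -0.4]
```

>>> step_arm --commands '[{"travel": [0.043,0.007,0.02],"turn": [0,0,0]},{"travel": [0.043,0.007,0.07],"turn": [0,0,0]},{"travel": [0.043,0.007,0.12],"turn": [0,0,0]},{"travel": [0.043,0.007,0.17],"turn": [0,0,0]},{"travel": [0.043,0.007,0.2],"turn": [0,0,0]}]'

```text
time: 2.5
position: [0.4356, 0.0757, 0.1827]
tool_rot: [-2.097, -2.335, 0.006]
ft_force: [-0.1, -0.2, 0.3]
grip_width: 0.004
grip_force: 0.0
```

>>> step_arm --commands '[{"travel": [0,0,0],"turn": [0,0,0]}]'

```text
time: 2.6
position: [0.4344, 0.0756, 0.1825]
tool_rot: [-2.094, -2.333, 0.009]
ft_force: [-0.2, -0.1, 0.2]
grip_width: 0.008
grip_force: 0.0
```

```bash
python3 - <<'E'
from h import *
delta([.438,.078,.165])
o=np.zeros((450,800,3),np.uint8)
for i,(n,b) in enumerate((("top",(180,130,80,90)),("scene",(215,150,80,90)))):
    x,y,w,h=b; im=ctrl.get_image(n)[y:y+h,x:x+w,::-1]; o[:,i*400:i*400+400]=cv2.resize(im,None,fx=5,fy=5,interpolation=2)
cv2.imwrite("pics/a.png",o)
E
```

```text
2.6 [0.4344 0.0756 0.1825] grip 0.01 F [-0.2 -0.1  0.2]
travel [0.002  0.0039 0.0174] turn [-0.5 -0.1 -0.3]
```

View pics/a.png

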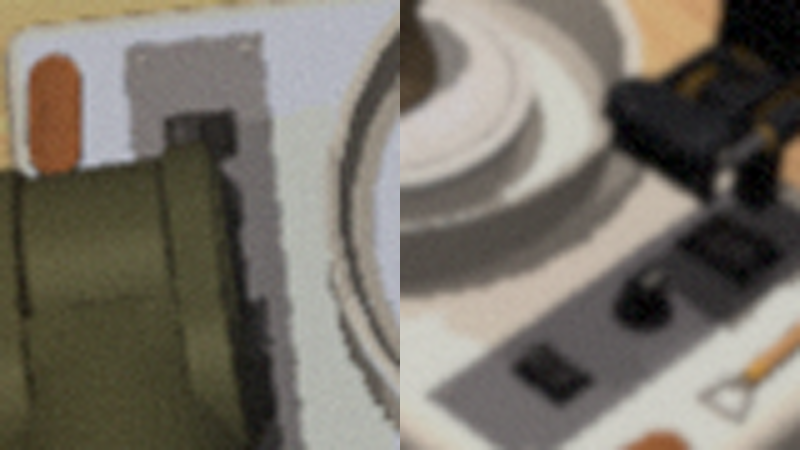

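The scene view shows the shut fingers above the power switch, clear of the pan and knob. I'll press the outer end while watching the force.

>>> step_arm --commands '[{"travel": [0.002,0.003,0.015],"turn": [0,0,0]},{"travel": [0.002,0.003,0.022],"turn": [0,0,0]},{"travel": [0.002,0.003,0.027],"turn": [0,0,0]}]'

```text
time: 3.0
position: [0.4417, 0.0783, 0.1606]
tool_rot: [2.099, 2.336, 0.002]
ft_force: [0.7, 0.8, -0.4]
grip_width: 0.006
grip_force: 0.0
```

>>> step_arm --commands '[{"travel": [0,0,0.002],"turn": [0,0,0]},{"travel": [0,0,0.004],"turn": [0,0,0]},{"travel": [0,0,0.004],"turn": [0,0,0]}]'

```text
time: 3.3
position: [0.4412, 0.0783, 0.156]
tool_rot: [2.099, 2.336, 0.001]
ft_force: [-0.3, 0.1, 0.8]
grip_width: 0.003
grip_force: 0.6
```

>>> step_arm --commands '[{"travel": [0,0,0.002],"turn": [0,0,0]},{"travel": [0,0,0.003],"turn": [0,0,0]},{"travel": [0,0,0.003],"turn": [0,0,0]}]'

```text
time: 3.6
position: [0.4406, 0.0782, 0.1523]
tool_rot: [-2.099, -2.337, 0.001]
ft_force: [-0.0, 1.2, -0.2]
grip_width: 0.007
grip_force: 0.0
```

>>> step_arm --commands '[{"travel": [0,0,0.002],"turn": [0,0,0]},{"travel": [0,0,0.003],"turn": [0,0,0]},{"travel": [0,0,0.003],"turn": [0,0,0]}]'

```text
time: 3.9
position: [0.4407, 0.0782, 0.1495]
tool_rot: [-2.1, -2.337, 0.001]
ft_force: [-0.1, 0.2, 1.1]
grip_width: 0.007
grip_force: 0.9
```

>>> step_arm --commands '[{"travel": [0,0,0.001],"turn": [0,0,0]},{"travel": [0,0,0.002],"turn": [0,0,0]},{"travel": [0,0,0.002],"turn": [0,0,0]}]'

```text
time: 4.2
position: [0.4408, 0.0782, 0.1493]
tool_rot: [2.1, 2.337, -0.003]
ft_force: [-6.7, -1.4, 17.2]
grip_width: 0.005
grip_force: 8.5
```

>>> step_arm --commands '[{"travel": [0,0,0.001],"turn": [0,0,0]},{"travel": [0,0,0.002],"turn": [0,0,0]}]'

```text
time: 4.4
position: [0.4409, 0.0782, 0.149]
tool_rot: [2.1, 2.336, -0.005]
ft_force: [-14.2, -2.0, 38.9]
grip_width: 0.003
grip_force: 18.9
```

Hard stop with the tip at z ≈ 0.135, so the outer end is down. I'll retract and check.

>>> step_arm --commands '[{"travel": [0,0,-0.03],"turn": [0,0,0]},{"travel": [0,0,-0.06],"turn": [0,0,0]},{"travel": [0,0,-0.06],"turn": [0,0,0]}]'

```text
time: 4.7
position: [0.4433, 0.0787, 0.209]
tool_rot: [2.096, 2.333, 0.007]
ft_force: [0.8, -0.3, -0.1]
grip_width: 0.007
grip_force: 0.0
```

```bash
python3 -c "
from h import *
delta([.590,.065,.205])"
```

```text
4.7 [0.4433 0.0787 0.209 ] grip 0.01 F [ 0.8 -0.3 -0.1]
travel [-0.0293  0.1443  0.0051] turn [ 0.4  0.1 -0.4]
```

>>> step_arm --commands '[{"travel": [-0.008,0.04,0],"turn": [0,0,0]},{"travel": [-0.016,0.08,0],"turn": [0,0,0]},{"travel": [-0.024,0.12,0],"turn": [0,0,0]},{"travel": [-0.029,0.144,0.005],"turn": [0,0,0]},{"travel": [-0.029,0.144,0.005],"turn": [0,0,0]}]'

```text
time: 5.2
position: [0.5889, 0.0637, 0.1977]
tool_rot: [-2.099, -2.332, -0.0]
ft_force: [-1.2, -0.3, -0.1]
grip_width: 0.007
grip_force: 0.0
```

```bash
python3 - <<'E'
from h import *
delta([.590,.065,.175])
o=np.zeros((450,800,3),np.uint8)
for i,(n,b) in enumerate((("top",(180,150,80,90)),("scene",(215,150,80,90)))):
    x,y,w,h=b; im=ctrl.get_image(n)[y:y+h,x:x+w,::-1]; o[:,i*400:i*400+400]=cv2.resize(im,None,fx=5,fy=5,interpolation=2)
cv2.imwrite("pics/b.png",o)
E
```

```text
5.2 [0.5889 0.0637 0.1977] grip 0.01 F [-1.2 -0.3 -0.1]
travel [0.0011 0.0013 0.0227] turn [-0.1 -0.2 -0.5]
```

View pics/b.png

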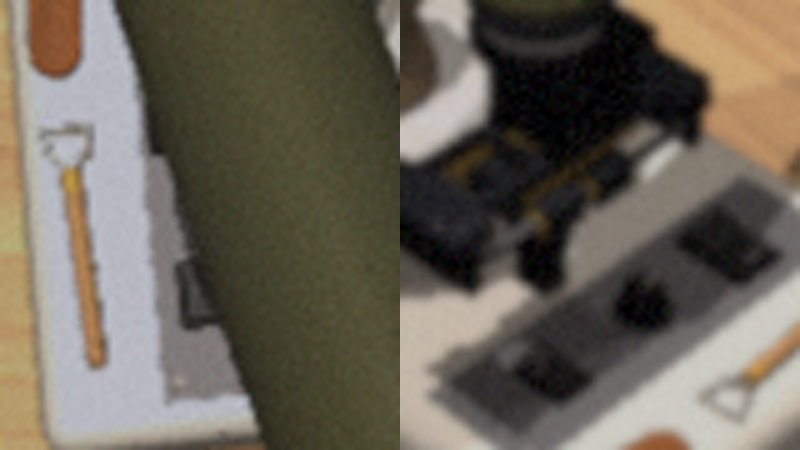

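The top view shows the power rocker's outer half now light (level), so it's off. Now I'll press the direction rocker's inner end.

>>> step_arm --commands '[{"travel": [0.001,0.001,0.02],"turn": [0,0,0]},{"travel": [0.001,0.001,0.037],"turn": [0,0,0]},{"travel": [0.001,0.001,0.042],"turn": [0,0,0]},{"travel": [0.001,0.001,0.042],"turn": [0,0,0]}]'

```text
time: 5.7
position: [0.5868, 0.0657, 0.1576]
tool_rot: [-2.099, -2.337, 0.003]
ft_force: [0.0, -0.3, -0.2]
grip_width: 0.006
grip_force: 0.0
```

>>> step_arm --commands '[{"travel": [0,0,0.001],"turn": [0,0,0]},{"travel": [0,0,0.002],"turn": [0,0,0]},{"travel": [0,0,0.002],"turn": [0,0,0]}]'

```text
time: 6.0
position: [0.5882, 0.066, 0.1571]
tool_rot: [2.099, 2.336, 0.001]
ft_force: [0.0, -0.6, 0.1]
grip_width: 0.004
grip_force: 0.0
```

>>> step_arm --commands '[{"travel": [0,0,0.001],"turn": [0,0,0]},{"travel": [0,0,0.002],"turn": [0,0,0]},{"travel": [0,0,0.002],"turn": [0,0,0]}]'

```text
time: 6.3
position: [0.5879, 0.0659, 0.1544]
tool_rot: [-2.1, -2.337, 0.0]
ft_force: [-0.3, 0.1, -0.7]
grip_width: 0.001
grip_force: 0.0
```

>>> step_arm --commands '[{"travel": [0,0,0.001],"turn": [0,0,0]},{"travel": [0,0,0.001],"turn": [0,0,0]}]'

```text
time: 6.5
position: [0.5881, 0.0659, 0.1537]
tool_rot: [2.1, 2.337, -0.0]
ft_force: [-0.0, -0.0, 2.8]
grip_width: 0.005
grip_force: 1.2
```

>>> step_arm --commands '[{"travel": [0,0,0.001],"turn": [0,0,0]},{"travel": [0,0,0.001],"turn": [0,0,0]}]'

```text
time: 6.7
position: [0.5881, 0.0657, 0.1525]
tool_rot: [2.099, 2.336, -0.0]
ft_force: [-0.8, -0.3, 1.8]
grip_width: 0.007
grip_force: 0.6
```

>>> step_arm --commands '[{"travel": [0,0,0.001],"turn": [0,0,0]},{"travel": [0,0,0.002],"turn": [0,0,0]},{"travel": [0,0,0.002],"turn": [0,0,0]}]'

```text
time: 7.0
position: [0.5877, 0.0662, 0.1501]
tool_rot: [-2.099, -2.337, 0.0]
ft_force: [0.3, -0.2, -1.4]
grip_width: 0.01
grip_force: 0.0
```

>>> step_arm --commands '[{"travel": [0,0,0.001],"turn": [0,0,0]},{"travel": [0,0,0.002],"turn": [0,0,0]},{"travel": [0,0,0.002],"turn": [0,0,0]}]'

```text
time: 7.3
position: [0.5879, 0.0662, 0.1494]
tool_rot: [2.099, 2.337, -0.0]
ft_force: [-3.1, -0.7, 5.9]
grip_width: 0.002
grip_force: 3.1
```

That was the expected signature: contact at 15 mm, snap, hard stop at 10 mm. I'll retract and go back to the power switch's inner end.

>>> step_arm --commands '[{"travel": [0,0,0.001],"turn": [0,0,0]},{"travel": [0,0,0.001],"turn": [0,0,0]},{"travel": [0,0,-0.03],"turn": [0,0,0]},{"travel": [0,0,-0.058],"turn": [0,0,0]},{"travel": [0,0,-0.058],"turn": [0,0,0]}]'

```text
time: 7.8
position: [0.5902, 0.0669, 0.2105]
tool_rot: [2.096, 2.333, 0.008]
ft_force: [-0.4, -0.3, 0.1]
grip_width: 0.004
grip_force: 0.0
```

```bash
python3 -c "
from h import *
delta([.442,.044,.205])"
```

```text
7.8 [0.5902 0.0669 0.2105] grip 0.0 F [-0.4 -0.3  0.1]
travel [-0.0069 -0.1499  0.0045] turn [ 0.4  0.  -0.4]
```

>>> step_arm --commands '[{"travel": [-0.002,-0.04,0],"turn": [0,0,0]},{"travel": [-0.004,-0.08,0],"turn": [0,0,0]},{"travel": [-0.006,-0.12,0],"turn": [0,0,0]},{"travel": [-0.007,-0.15,0.003],"turn": [0,0,0]},{"travel": [-0.007,-0.15,0.003],"turn": [0,0,0]}]'

```text
time: 8.3
position: [0.436, 0.0416, 0.2023]
tool_rot: [2.101, 2.333, -0.009]
ft_force: [0.6, -0.3, -0.0]
grip_width: 0.002
grip_force: 0.0
```

```bash
python3 - <<'E'
from h import *
delta([.442,.044,.165])
o=np.zeros((450,800,3),np.uint8)
for i,(n,b) in enumerate((("top",(180,130,80,90)),("scene",(215,150,80,90)))):
    x,y,w,h=b; im=ctrl.get_image(n)[y:y+h,x:x+w,::-1]; o[:,i*400:i*400+400]=cv2.resize(im,None,fx=5,fy=5,interpolation=2)
cv2.imwrite("pics/c.png",o)
E
```

```text
8.3 [0.436  0.0416 0.2023] grip 0.0 F [ 0.6 -0.3 -0. ]
travel [0.0019 0.0063 0.0373] turn [-0.2  0.3 -0.5]
```

View pics/c.png

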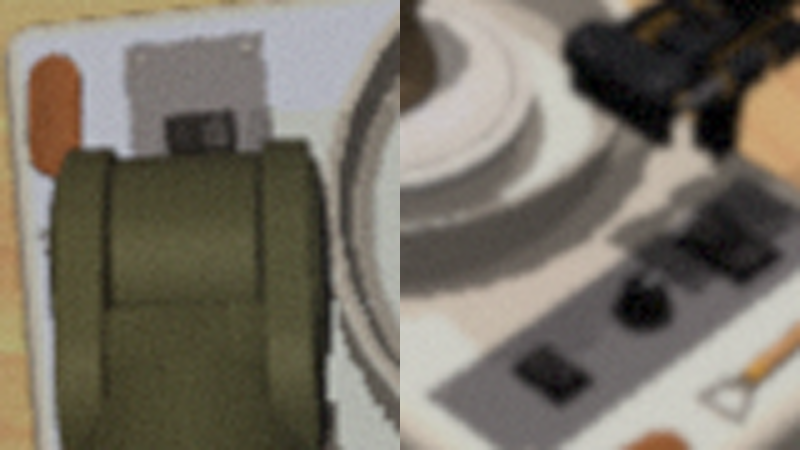

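The direction rocker's inner half is now the lighter one (level), so it has changed over. Now I'll press the power rocker's inner end.

>>> step_arm --commands '[{"travel": [0.001,0.003,0.02],"turn": [0,0,0]},{"travel": [0.001,0.003,0.038],"turn": [0,0,0]},{"travel": [0.001,0.003,0.044],"turn": [0,0,0]},{"travel": [0.001,0.003,0.044],"turn": [0,0,0]}]'

```text
time: 8.8
position: [0.4425, 0.0449, 0.1587]
tool_rot: [-2.096, -2.336, -0.001]
ft_force: [0.1, -0.7, 0.3]
grip_width: 0.002
grip_force: 0.0
```

>>> step_arm --commands '[{"travel": [0,0,0.002],"turn": [0,0,0]},{"travel": [0,0,0.004],"turn": [0,0,0]},{"travel": [0,0,0.004],"turn": [0,0,0]}]'

```text
time: 9.1
position: [0.4432, 0.0445, 0.1561]
tool_rot: [2.099, 2.336, 0.002]
ft_force: [0.1, -0.1, 0.7]
grip_width: 0.007
grip_force: 0.3
```

>>> step_arm --commands '[{"travel": [0,0,0.001],"turn": [0,0,0]},{"travel": [0,0,0.002],"turn": [0,0,0]},{"travel": [0,0,0.002],"turn": [0,0,0]}]'

```text
time: 9.4
position: [0.4427, 0.0441, 0.1537]
tool_rot: [2.099, 2.336, 0.0]
ft_force: [-0.3, -1.1, 1.4]
grip_width: 0.002
grip_force: 0.5
```

>>> step_arm --commands '[{"travel": [0,0,0.001],"turn": [0,0,0]},{"travel": [0,0,0.003],"turn": [0,0,0]},{"travel": [0,0,0.003],"turn": [0,0,0]}]'

```text
time: 9.7
position: [0.4417, 0.0443, 0.1499]
tool_rot: [-2.099, -2.336, 0.002]
ft_force: [1.0, 0.9, 0.7]
grip_width: 0.006
grip_force: 0.0
```

>>> step_arm --commands '[{"travel": [0,0,0.001],"turn": [0,0,0]},{"travel": [0,0,0.002],"turn": [0,0,0]},{"travel": [0,0,0.002],"turn": [0,0,0]}]'

```text
time: 10.0
position: [0.4421, 0.0444, 0.1494]
tool_rot: [-2.099, -2.337, 0.002]
ft_force: [-4.3, 0.7, 10.2]
grip_width: 0.006
grip_force: 4.8
```

>>> step_arm --commands '[{"travel": [0,0,0.001],"turn": [0,0,0]},{"travel": [0,0,0.001],"turn": [0,0,0]}]'

```text
time: 10.2
position: [0.4422, 0.0444, 0.1493]
tool_rot: [-2.099, -2.337, 0.003]
ft_force: [-6.8, -1.0, 17.6]
grip_width: 0.001
grip_force: 8.7
```

Hard stop again at the level height. I'll retract straight up, then check the final state.

>>> step_arm --commands '[{"travel": [0,0,-0.04],"turn": [0,0,0]},{"travel": [0,0,-0.09],"turn": [0,0,0]},{"travel": [0,0,-0.14],"turn": [0,0,0]},{"travel": [0,0,-0.19],"turn": [0,0,0]},{"travel": [0,0,-0.24],"turn": [0,0,0]}]'

```text
time: 10.7
position: [0.442, 0.0445, 0.3895]
tool_rot: [2.099, 2.336, -0.001]
ft_force: [0.5, -0.9, -0.0]
grip_width: 0.003
grip_force: 0.0
```

>>> step_arm --commands '[{"travel": [-0.045,0,0],"turn": [0,0,0]},{"travel": [-0.09,0,0],"turn": [0,0,0]},{"travel": [-0.135,0,0],"turn": [0,0,0]},{"travel": [-0.18,0,0],"turn": [0,0,0]},{"travel": [-0.22,0,0],"turn": [0,0,0]}]'

```text
time: 11.2
position: [0.4656, -0.1769, 0.3872]
tool_rot: [-2.101, -2.335, 0.001]
ft_force: [0.5, 0.7, -0.3]
grip_width: 0.006
grip_force: 0.0
```

>>> step_arm --commands '[{"travel": [0,0,0],"turn": [0,0,0]},{"travel": [0,0,0],"turn": [0,0,0]},{"travel": [0,0,0],"turn": [0,0,0]}]'

```text
time: 11.5
position: [0.4662, -0.1728, 0.3876]
tool_rot: [-2.097, -2.339, -0.001]
ft_force: [0.3, -0.5, 0.4]
grip_width: 0.007
grip_force: 0.0
```

```bash
python3 - <<'E'
from h import *
o=np.zeros((550,800,3),np.uint8)
for i,(n,b) in enumerate((("top",(180,130,80,110)),("scene",(215,150,80,110)))):
    x,y,w,h=b; im=ctrl.get_image(n)[y:y+h,x:x+w,::-1]; o[:,i*400:i*400+400]=cv2.resize(im,None,fx=5,fy=5,interpolation=2)
cv2.imwrite("pics/d.png",o)
E
```

```text
(no output)
```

View pics/d.png

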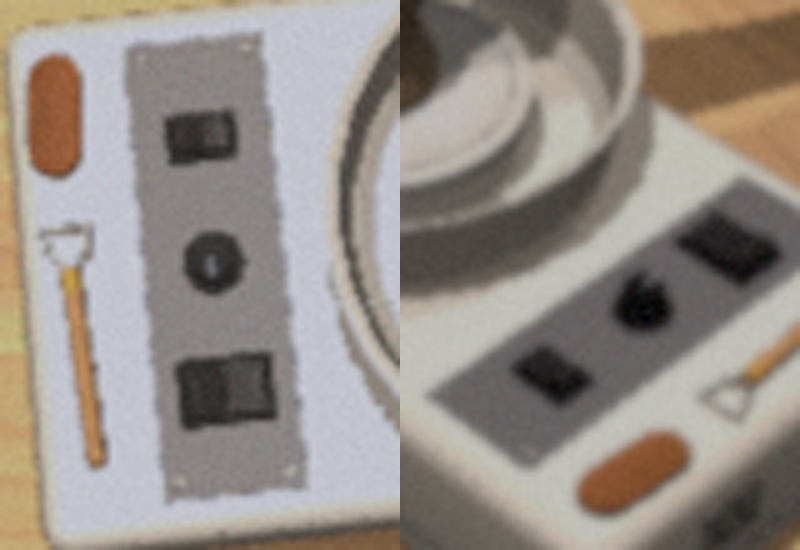

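Both rockers now show the inner half light (level): power is on and direction has changed from its start. The knob and tools are in place and the arm touches nothing.

```bash
python3 -c "
from bench import ctrl
print(ctrl.close_job())"
```

```text
the job is handed in; nothing more can be done
None
```

The job is handed in: I pressed power off, the direction rocker over to its other side, and power on again; the final pictures show both rockers changed as intended and the knob and deck tools in place, but the hand-in returned no verdict.

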